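# Sort furniture feet by weight into the rack

## Robot

A 6-joint arm with a two-finger parallel gripper is mounted at the origin on the work surface. World frame = base frame: x ahead of the robot, y to its left, z up, the work surface at z = 0. Lengths are in m, angles in rad, forces in N, time in s.
With the tool pointing down it reaches from about 0.3 to 0.875 m from the base axis. Payload 6.4 kg.
Tool frame: the origin (TCP) lies on the centre line of the jaws, within the pads' length; the fingertips stand 11 mm ahead of it and the grasp point (between the pads) lies 8 mm behind it; x points along the fingers, y is the direction in which the jaws open and shut, and the axes are right-handed (so a half turn about x gives the same grasp; the last joint's range is limited). The gripper opens to 85 mm and grips with 20 to 120 N. Pads are 22 mm wide; open, the fingers measure 114 mm over their backs; the gripper's body (76 mm by 85 mm) begins 54 mm behind the grasp point. The pads swing forward as they close: fully open they stand 13 mm farther back than shut.
Start: joints at [-1.439, 0.181, 1.607, -0, 1.354, -0.206], TCP at [0.191, -0.543, 0.242] pointing down, gripper open.
Joint ranges: [-2.99, 2.99], [-0.89, 2.07], [0.3, 2.58], [-1.14, 4.28], [0, 2.63], [-3.12, 3.12]. Speed limits (rad/s): [2.57, 2.57, 3.01, 3.14, 3.14, 3.14].

## Interface

Orientations are given as a unit quaternion [w, x, y, z].
In Python, from bench import ctrl, camera, hand_in gives the robot as it stands. The module is installed in compiled form; this text tells all that it offers.
- The arm moves only by the tool drive_tool, never from a script. Its argument "increments" is a list of rows, each a list of 7 numbers: the shift along the tool's x, y, z in m, then the turn, a rotation vector about the tool's x, y, z in degrees, then the gripper's target within -1 to 1 (fully open at 1, half-way at 0, shut at -1). In form: [[dx, dy, dz, rx, ry, rz, claw], ...]. A call has 1 to 10 rows; each row shifts and turns the commanded pose from where the row before left it, along the tool's axes as they then stand; what a row does not reach is not made up. A row lasts 1/8 s, in which the tool goes at most 62.5 mm and 10.7 degrees, less where a joint would pass 70% of its speed; a pose out of reach is approached as far as the arm can. A call is refused whole if a number of a shift passes 0.0625 or a number of a turn 10.7, either way. A call with a gripper value outside its range is refused whole. The fingers move at their own pace and stop on an object; the grip force is fixed at half the most. Time passes only in rows, so rows that do not move let the fingers close. It gives the time, the measured TCP pose, the force and the opening at its end, in the units of the state.
- ctrl.get_obs(): the state, without advancing time (a new reading comes with each control period).
- camera(name): name is "side" or "top"; returns a dict with "img" (400x640x3 uint8, red, green, blue), "depth" (400x640 float32, m along the optical axis (not along the pixel's ray), 0 where there is no reading), "fx", "fy", "cx", "cy" (pixels), "world_from_camera" (4x4, takes a point from camera to world coordinates). Camera axes: x right, y down, z forward; pixel columns grow to the right and rows downward; lengths in m; the calibration is good to about 2 mm. A picture is of the moment at which its call begins.
- hand_in(): hands the job in, once; it reports no verdict.
The state is a dict: "time_s": time; "q": joint angles; "dq": joint speeds; "joint_efforts": joint torques, N m; "eef_pos": TCP position; "eef_rot": TCP orientation; "wrist_force": force on the tool from outside, world axes, zero at the start; "torque": the same for the moment, N m; "opening": opening from 0.0 (shut) to 1.0 (fully open).
Only numpy, scipy, OpenCV 4.12 (cv2) and the standard library are available. Lean on these libraries where they do the work, as an engineer would, in place of code of your own. Each camera call takes 0.05 s, during which the arm holds its last target.

## Task

Two look-alike furniture feet stand on the bench; each is hollow (about 0.2 kg), cored (about 0.38 kg) or solid (about 0.6 kg). One after the other, lift each foot clear to judge its weight and seat it stub-down in the rack's nest for its class - white for hollow, blue for cored, red for solid - feeling gently for the hole until the foot is fully home and upright, then let go. Never press or drop a foot hard onto the rack, and leave the other things on the bench where they are.

Things in the scene. Friction and masses are not known exactly. Their poses are not given: they have to be found in the camera images.
- foot_a_center (a point): centre, half-way up, of a dark wooden furniture foot with a brass band, one of two exact look-alikes standing upright on the bench: a round drum 54 mm across, 44 mm high, above a round pale stub 36 mm across, 18 mm long, pointing down; 62 mm tall. This point is 31 mm above the stub's end; z is its axis, up. Grip the drum with about 40 N.
- foot_b_center (a point): centre, half-way up, of a dark wooden furniture foot with a brass band, one of two exact look-alikes standing upright on the bench: a round drum 54 mm across, 44 mm high, above a round pale stub 36 mm across, 18 mm long, pointing down; 62 mm tall. This point is 31 mm above the stub's end; z is its axis, up. Grip the drum with about 40 N.
- foot_a: that same foot; origin at the centre of the stub's end. A hidden core makes it hollow (0.20 kg), cored (0.38 kg) or solid (0.60 kg), each within 5 per cent; the two feet are never of one class, and which is which changes every time, so only lifting tells. Pressed on the rack with over 40 N it does damage.
- foot_b: that same foot; origin at the centre of the stub's end. A hidden core makes it hollow (0.20 kg), cored (0.38 kg) or solid (0.60 kg), each within 5 per cent; the two feet are never of one class, and which is which changes every time, so only lifting tells. Pressed on the rack with over 40 N it does damage.
- rack: fixed wooden rack 300 x 130 mm; origin under its centre, x along its row of three bays 90 mm apart: hollow (white) at -x, cored (blue), solid (red) at +x. In each a stiff (14 N) sliding aluminium nest 70 x 70 x 19 mm, top 32 mm above the bench, round through hole 38.5 mm across, 2 mm chamfer, on a springy pad (sinks 1 mm per 2 N, 6 mm at most). A home foot's drum rests on the nest.
- bay_hollow (a point): centre of the hollow bay of the rack (white tabs), level with its nest's top face, 32 mm above the bench; x along the row of bays, y along which the nest can stand off. The nest's hole is centred on this y axis, anywhere from 10 mm towards -y to 10 mm towards +y of this point: find it by sight or feel. A foot fully home has its centre 10 to 13 mm above this point; on the nest's face, 28 to 31 mm.
- bay_cored (a point): centre of the cored bay of the rack (blue tabs), level with its nest's top face, 32 mm above the bench; x along the row of bays, y along which the nest can stand off. The nest's hole is centred on this y axis, anywhere from 10 mm towards -y to 10 mm towards +y of this point: find it by sight or feel. A foot fully home has its centre 10 to 13 mm above this point; on the nest's face, 28 to 31 mm.
- bay_solid (a point): centre of the solid bay of the rack (red tabs), level with its nest's top face, 32 mm above the bench; x along the row of bays, y along which the nest can stand off. The nest's hole is centred on this y axis, anywhere from 10 mm towards -y to 10 mm towards +y of this point: find it by sight or feel. A foot fully home has its centre 10 to 13 mm above this point; on the nest's face, 28 to 31 mm.
- cup_0 (a joint): how far the hollow (white) nest has sunk on its springy pad, m: 0 when empty, 0.006 pressed right down; a hollow foot sinks it about 1 mm
- cup_1 (a joint): how far the cored (blue) nest has sunk on its springy pad, m: 0 when empty, 0.006 pressed right down; a cored foot sinks it about 1.9 mm
- cup_2 (a joint): how far the solid (red) nest has sunk on its springy pad, m: 0 when empty, 0.006 pressed right down; a solid foot sinks it about 2.9 mm
- screwdriver_grip (a point): screwdriver lying on the bench between the two feet, handle about 30 mm thick; point on its handle. Leave alone.
- brush: brush lying at the back of the bench. Leave alone.
- glue: glue bottle, 56 mm across, 150 mm tall; origin under its centre. Leave alone.
- wax_tin: yellow tin, 84 mm across, 60 mm tall; origin under its centre. Leave alone.
- sanding_block: cork sanding block 100 x 60 x 35 mm; origin under its centre. Leave alone.
- drawer_knob: small brass drawer knob, 32 mm across, 30 mm tall; origin under its centre. Leave alone.
- offcut: pale wood offcut 120 x 50 x 30 mm; origin under its centre. Leave alone.

How it is judged:
By the outcome, as a careful person would: the job done as asked, in the order asked, and still so for the second after the job is handed in, with the robot touching nothing.
It also fails if it takes over 67 s, if anything falls off the work surface, if the arm or the gripper's body presses on something with over 40 N, if the wrist force passes 120 N, or if a joint passes its speed limit or range.

## Working session

There is one attempt and no reset: what is moved stays moved. The work goes in short steps, Python scripts to look and compute and a tool call to move; the robot and the scene stay as the last step left them, time stands still between calls to the robot, and variables do not carry over. Pictures are saved under pics/ and viewed, and the job is handed in when it is done.

Besides the shell and the picture viewer there is one more tool, called after ">>>" by a JSON object that holds its "name" and its "arguments", one argument or row to a line. drive_tool: Moves the arm, as the interface text tells. Its arguments: {"type":"object","properties":{"increments":{"type":"array","items":{"type":"array","items":{"type":"number"}}}},"required":["increments"]}

```bash
mkdir -p pics; ls
python3 - <<'E'
from bench import ctrl,camera
import cv2,numpy as np
print(ctrl.get_obs())
for n in("top","side"):
    c=camera(n); cv2.imwrite(f"pics/{n}0.png",c["img"][:,:,::-1]); np.savez(f"pics/{n}0.npz",**c)
    print(n,c["fx"],c["cx"],c["cy"],c["world_from_camera"])
E
```

```text
pics
{'time_s': 0.0, 'q': array([-1.43929071e+00,  1.81545709e-01,  1.60801551e+00, -3.63795180e-05,
        1.35378823e+00, -2.06296600e-01]), 'dq': array([ 0.00163611,  0.00148916,  0.00068192,  0.00209843,  0.00090995,
       -0.00090488]), 'joint_efforts': array([-1.01248424e-03, -4.44865930e+01, -3.51341951e+01, -3.01961991e-04,
        8.88883369e-03, -2.87954867e-05]), 'eef_pos': array([ 0.19049919, -0.54195802,  0.24137788]), 'eef_rot': array([ 0.11824562,  0.69705465,  0.11948793, -0.6970333 ]), 'wrist_force': array([-0.2830219 ,  0.66223819,  0.87435544]), 'torque': array([ 0.00167578, -0.03200834, -0.04897589]), 'opening': 1.0033214003443784}
top 448.49369176991553 314.4206509121536 190.8696252314598 [[-2.63217157e-02 -9.96840214e-01  7.49450083e-02  4.55840716e-01]
 [-9.99647356e-01  2.65108349e-02  1.52955944e-03 -2.39022709e-02]
 [-3.51158110e-03 -7.48783187e-02 -9.97186495e-01  1.58284584e+00]
 [ 0.00000000e+00  0.00000000e+00  0.00000000e+00  1.00000000e+00]]
side 459.0035993686161 318.31113207528335 208.30355788606695 [[-0.89315479 -0.30886976  0.32691588  0.1543245 ]
 [-0.44938295  0.64221992 -0.62097387  0.78025461]
 [-0.01815184 -0.70153621 -0.7124026   0.94307165]
 [ 0.          0.          0.          1.        ]]
```

View pics/top0.png

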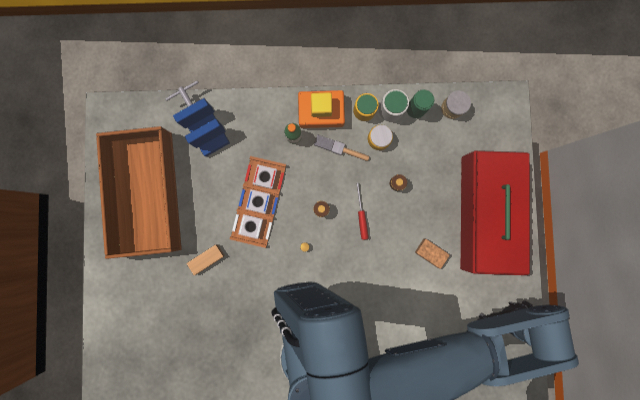

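View pics/side0.png

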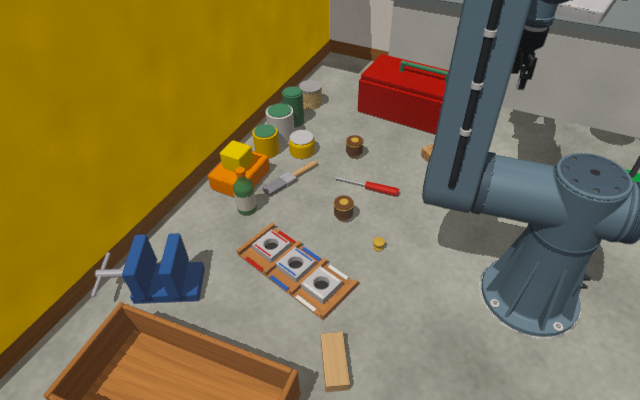

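The top view shows the feet at about (321,209) and (399,183), with the screwdriver between them at (362,215). The rack has red at (265,176), blue at (258,201) and white at (250,227), and the small knob is at (305,247). Next I'll zoom in and measure these.

Run:
```python
import cv2,numpy as np
c=np.load("pics/top0.npz"); im=c["img"][:,:,::-1]
cv2.imwrite("pics/t1.png",cv2.resize(im[145:265,220:310],None,fx=5,fy=5,interpolation=cv2.INTER_CUBIC))
cv2.imwrite("pics/t2.png",cv2.resize(im[160:260,290:430],None,fx=5,fy=5,interpolation=cv2.INTER_CUBIC))
s=np.load("pics/side0.npz"); im=s["img"][:,:,::-1]
cv2.imwrite("pics/s1.png",cv2.resize(im[220:320,230:365],None,fx=5,fy=5,interpolation=cv2.INTER_CUBIC))
```

```text
(no output)
```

View pics/t1.png

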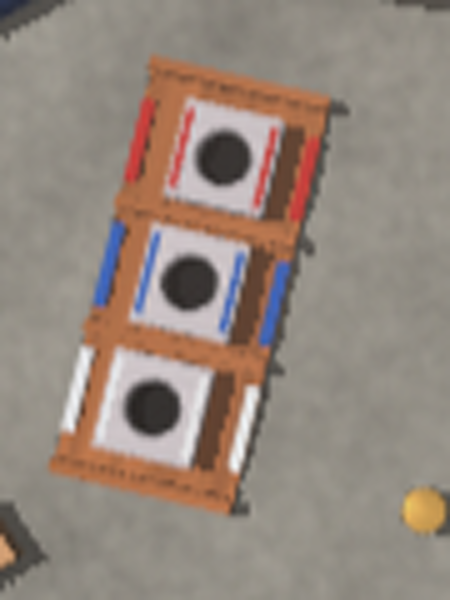

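View pics/t2.png

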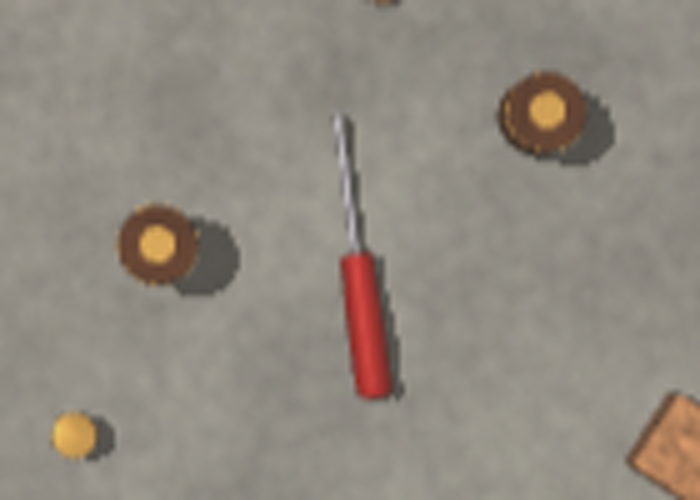

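View pics/s1.png

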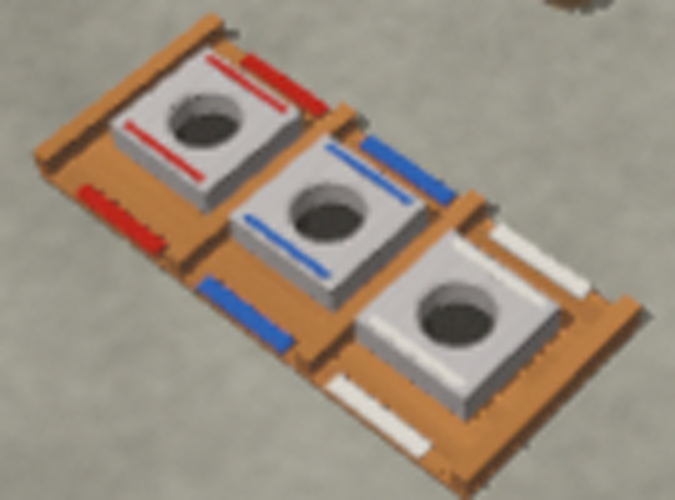

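```bash
cat > h.py <<'E'
import cv2,numpy as np
def ray(c,u,v,z):
    M=c["world_from_camera"]; d=M[:3,:3]@np.array([(u-c["cx"])/c["fx"],(v-c["cy"])/c["fy"],1.]); o=M[:3,3]
    return o+d*(z-o[2])/d[2]
def proj(c,p):
    M=np.linalg.inv(c["world_from_camera"]); q=M[:3,:3]@np.asarray(p)+M[:3,3]
    return np.array([c["fx"]*q[0]/q[2]+c["cx"],c["fy"]*q[1]/q[2]+c["cy"]])
def warp(c,z,x0,x1,y0,y1,s=2000.):
    # orthophoto at plane z: rows = x descending, cols = y descending
    W=int((y1-y0)*s);H=int((x1-x0)*s)
    M=np.linalg.inv(c["world_from_camera"])
    ys=y1-(np.arange(W)+.5)/s; xs=x1-(np.arange(H)+.5)/s
    Y,X=np.meshgrid(ys,xs)
    P=np.stack([X,Y,np.full_like(X,z)],-1)@M[:3,:3].T+M[:3,3]
    u=(c["fx"]*P[...,0]/P[...,2]+c["cx"]).astype(np.float32); v=(c["fy"]*P[...,1]/P[...,2]+c["cy"]).astype(np.float32)
    return cv2.remap(c["img"],u,v,cv2.INTER_CUBIC)
E
python3 - <<'E'
from h import *
for n in("top","side"):
    c=dict(np.load(f"pics/{n}0.npz"))
    im=warp(c,.032,.36,.66,-.02,.28) if 0 else None
    for u,v,z in [(265,176,.032),(258,201,.032),(250,227,.032),(321,209,.062),(399,183,.062)] if n=="top" else [(272,244,.032),(295,263,.032),(321,283,.032),(343,202,.062),(355,141,.062)]:
        print(n,ray(c,u,v,z).round(4), c["depth"][v,u], (c["world_from_camera"]@np.array([(u-c["cx"])/c["fx"]*c["depth"][v,u],(v-c["cy"])/c["fy"]*c["depth"][v,u],c["depth"][v,u],1]))[2].round(4))
E
```

```text
top [0.6288 0.1489 0.032 ] 1.5789961 0.0128
top [0.5424 0.1747 0.032 ] 1.5700301 0.0153
top [0.4534 0.2038 0.032 ] 1.5673686 0.0112
top [ 0.5079 -0.0422  0.062 ] 1.5241889 0.0583
top [ 0.5893 -0.31    0.062 ] 1.5161457 0.072
side [0.6223 0.1543 0.032 ] 1.2194841 0.01
side [0.5387 0.1825 0.032 ] 1.1701595 0.0127
side [0.4535 0.2082 0.032 ] 1.1267703 0.0116
side [ 0.5088 -0.0385  0.062 ] 1.2490568 0.0641
side [ 0.5881 -0.3028  0.062 ] 1.4464669 0.0593
```

Run:
```python
from h import *
out=[]
for n in("top","side"):
    c=dict(np.load(f"pics/{n}0.npz"))
    im=warp(c,.032,.38,.70,.09,.27,1600.); 
    out.append(im)
    cv2.imwrite(f"pics/o_{n}.png",im[:,:,::-1])
    # gray pixel mask of nests: low sat, bright
    hsv=cv2.cvtColor(im,cv2.COLOR_RGB2HSV)
    dark=(hsv[...,2]<95).astype(np.uint8)
    k,l,st,ce=cv2.connectedComponentsWithStats(dark)
    for i in range(1,k):
        if 800<st[i,4]<6000: print(n,"dark",st[i],"xy",(.70-(ce[i,1]+.5)/1600).round(4),(.27-(ce[i,0]+.5)/1600).round(4))
cv2.imwrite("pics/o_both.png",np.hstack(out)[:,:,::-1])
```

```text
top dark [ 161   86   57   58 2596] xy 0.628 0.1516
top dark [ 119  224   60   58 2639] xy 0.5418 0.1768
top dark [ 205  229   64  232 1327] xy 0.4872 0.1203
top dark [  77  361   58   58 2647] xy 0.4562 0.2037
side dark [  83   24  197   67 1136] xy 0.6686 0.1629
side dark [ 156   92   41   54 1636] xy 0.6252 0.1595
side dark [ 110  161  108   33 1115] xy 0.5892 0.1679
side dark [ 116  229   42   56 1690] xy 0.5388 0.1844
side dark [ 68 297 111  34 999] xy 0.5033 0.1927
side dark [  72  365   42   57 1765] xy 0.4534 0.2113
side dark [ 24 435 114  31 960] xy 0.418 0.22
```

View pics/o_both.png

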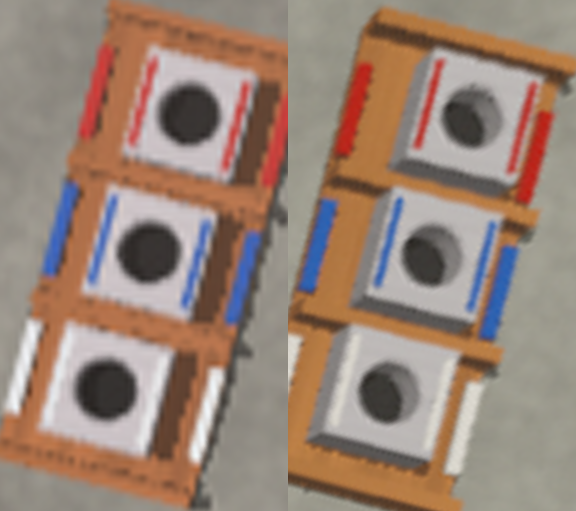

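The orthophotos put the holes at about red (0.627,0.153), blue (0.541,0.178) and white (0.455,0.205), and the two cameras disagree by about 3 mm. Next I'll measure the feet the same way, along with the rack's yaw.

Run:
```python
from h import *
rows=[]
for n in("top","side"):
    c=dict(np.load(f"pics/{n}0.npz")); r=[]
    for x,y in((.508,-.041),(.588,-.307)):
        s=4000.;im=warp(c,.062,x-.05,x+.05,y-.05,y+.05,s)
        hsv=cv2.cvtColor(im,cv2.COLOR_RGB2HSV)
        m=((hsv[...,0]<30)&(hsv[...,0]>12)&(hsv[...,2]>160)&(hsv[...,1]>90)).astype(np.uint8)
        k,l,st,ce=cv2.connectedComponentsWithStats(m); 
        for i in range(1,k):
            if st[i,4]>1500: print(n,st[i],(x+.05-ce[i,1]/s).round(4),(y+.05-ce[i,0]/s).round(4))
        r.append(im)
    rows.append(np.hstack(r))
cv2.imwrite("pics/feet.png",cv2.resize(np.vstack(rows),None,fx=.7,fy=.7)[:,:,::-1])
# rack yaw from wooden rim in the top view
c=dict(np.load("pics/top0.npz"))
im=warp(c,.03,.36,.70,.06,.30,1600.);hsv=cv2.cvtColor(im,cv2.COLOR_RGB2HSV)
for nm,mask in(("blue",(hsv[...,0]>100)&(hsv[...,0]<130)&(hsv[...,1]>120)),("red",((hsv[...,0]<6)|(hsv[...,0]>174))&(hsv[...,1]>170)&(hsv[...,2]>140))):
    k,l,st,ce=cv2.connectedComponentsWithStats(mask.astype(np.uint8))
    for i in range(1,k):
        if st[i,4]>150: print(nm,st[i],(.70-ce[i,1]/1600).round(4),(.30-ce[i,0]/1600).round(4))
```

```text
top [ 157  143   95   99 7317] 0.51 -0.0421
top [ 166  126   94   97 7112] 0.5943 -0.3102
side [ 153  149  100   94 7150] 0.509 -0.0415
side [ 162  132   98   95 7135] 0.5931 -0.3095
blue [  92  185   32   89 1038] 0.5569 0.233
blue [138 199  25  82 350] 0.5503 0.2064
blue [230 225  26  80 352] 0.5344 0.1484
blue [275 235  33  87 989] 0.5263 0.1184
red [129  45  30  93 782] 0.6429 0.21
red [312  95  30  90 875] 0.6122 0.0962
```

View pics/feet.png

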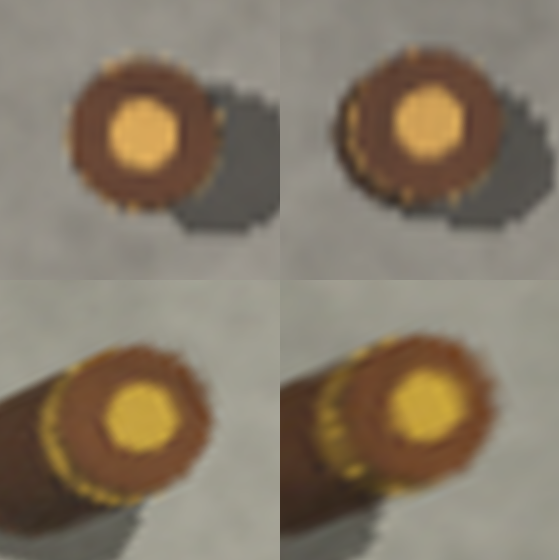

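```bash
cat >> h.py <<'E'
from scipy.spatial.transform import Rotation as R
def rot(o): return R.from_quat(np.roll(o["eef_rot"],-1))
Yr=np.array([.258,.966,0]);Yr/=np.linalg.norm(Yr)
def plan(target,o,yax=Yr):
    """shift in tool axes and rotvec deg (tool axes) to reach target TCP, tool down, jaws along +-yax"""
    r=rot(o); best=None
    for s in(1,-1):
        y=s*yax; x=np.array([0,0,-1.]); z=np.cross(x,y)
        g=R.from_matrix(np.stack([x,y,z],1)); d=(r.inv()*g).as_rotvec(degrees=True)
        if best is None or np.linalg.norm(d)<np.linalg.norm(best): best=d
    return r.inv().apply(np.asarray(target)-o["eef_pos"]),best
E
python3 - <<'E'
from h import *
from bench import ctrl
o=ctrl.get_obs(); r=rot(o); print(r.as_matrix().round(3)); s,d=plan([.594,-.31,.16],o); print(s.round(4),d.round(2), "j6",o["q"][5])
c=dict(np.load("pics/top0.npz"))
for u,v in((293,131),(305,247),(399,183),(321,209)): print(ray(c,u,v,.05).round(3))
# rack wall/divider heights from side depth
s=dict(np.load("pics/side0.npz"));H,W=s["depth"].shape
U,V=np.meshgrid(np.arange(W),np.arange(H));D=s["depth"]
P=np.stack([(U-s["cx"])/s["fx"]*D,(V-s["cy"])/s["fy"]*D,D],-1)@s["world_from_camera"][:3,:3].T+s["world_from_camera"][:3,3]
sel=P[220:325,230:365].reshape(-1,3); print(np.histogram(sel[:,2],bins=np.arange(-.005,.06,.005)))
E
```

```text
[[-0.     0.331 -0.943]
 [ 0.002 -0.943 -0.331]
 [-1.    -0.002 -0.   ]]
[ 0.0818 -0.085  -0.4575] [3.431e+01 1.000e-02 9.000e-02] j6 -0.20629990565592848
[0.781 0.047 0.05 ]
[0.381 0.015 0.05 ]
[ 0.59  -0.312  0.05 ]
[ 0.508 -0.042  0.05 ]
(array([5409, 3813, 1369,  610,  582,  626,  472, 1147,   38,    0,    0,
          0]), array([-0.005,  0.   ,  0.005,  0.01 ,  0.015,  0.02 ,  0.025,  0.03 ,
        0.035,  0.04 ,  0.045,  0.05 ,  0.055]))
```

>>> {"name": "drive_tool", "arguments": {
  "increments": [
    [0.01, 0, 0, 8.58, 0, 0, 1],
    [0.02, 0, 0, 8.58, 0, 0, 1],
    [0.02, 0, 0, 8.58, 0, 0, 1],
    [0.02, 0, 0, 8.58, 0, 0, 1]
  ]
}}

```text
time_s: 0.6
eef_pos: [0.1905, -0.5421, 0.1712]
eef_rot: [0.094, -0.701, 0.094, 0.701]
wrist_force: [-0.2, -0.0, -0.5]
opening: 1.001
```

Run:
```python
from h import *
from bench import ctrl
o=ctrl.get_obs(); print(o["eef_pos"],o["q"],o["wrist_force"]); s,d=plan([.594,-.31,.15],o); print(s.round(4),d.round(2))
```

```text
[ 0.19049569 -0.54214122  0.17119487] [-1.43935630e+00  2.53110745e-01  1.67166833e+00 -5.33628310e-06
  1.21767257e+00  3.97621927e-01] [-0.17895233 -0.00750975 -0.5271929 ]
[ 0.0213 -0.3301 -0.3282] [-0.3   0.02  0.05]
```

>>> {"name": "drive_tool", "arguments": {
  "increments": [
    [0.002, -0.02, -0.02, 0, 0, 0, 1],
    [0.002, -0.04, -0.04, 0, 0, 0, 1],
    [0.003, -0.04, -0.04, 0, 0, 0, 1],
    [0.003, -0.043, -0.043, 0, 0, 0, 1],
    [0.003, -0.043, -0.043, 0, 0, 0, 1],
    [0.003, -0.043, -0.042, 0, 0, 0, 1],
    [0.003, -0.04, -0.04, 0, 0, 0, 1],
    [0.002, -0.035, -0.035, 0, 0, 0, 1],
    [0, -0.026, -0.025, 0, 0, 0, 1],
    [0, 0, 0, 0, 0, 0, 1]
  ]
}}

```text
time_s: 1.85
eef_pos: [0.5942, -0.3062, 0.1505]
eef_rot: [0.091, -0.701, 0.091, 0.701]
wrist_force: [-0.2, -1.1, 0.5]
opening: 0.999
```

Run:
```python
from h import *
from bench import ctrl,camera
o=ctrl.get_obs(); print(o["eef_pos"],o["q"],o["wrist_force"]); s,d=plan([.594,-.31,.036],o); print(s.round(4),d.round(2))
c=camera("side"); cv2.imwrite("pics/s2.png",cv2.resize(c["img"][60:220,260:460,::-1],None,fx=4,fy=4)[:600])
```

```text
[ 0.59422464 -0.30619504  0.15045644] [-6.53121064e-01  4.69555589e-01  1.42734605e+00  3.90615033e-04
  1.24560765e+00  1.17513064e+00] [-0.1897271  -1.07003844  0.54594805]
[ 0.1145  0.0038 -0.0008] [0.2  0.04 0.04]
```

View pics/s2.png

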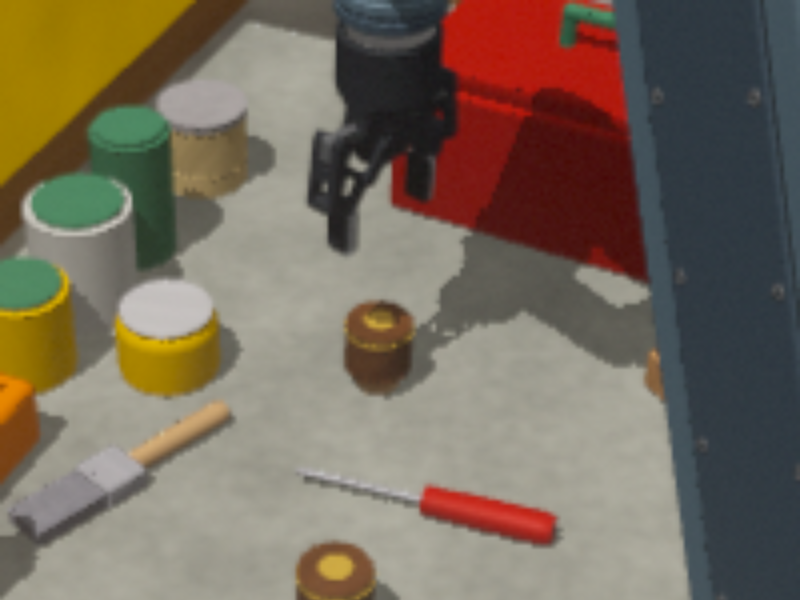

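>>> {"name": "drive_tool", "arguments": {
  "increments": [
    [0.015, 0.0038, -0.0008, 0, 0, 0, 1],
    [0.02, 0, 0, 0, 0, 0, 1],
    [0.025, 0, 0, 0, 0, 0, 1],
    [0.025, 0, 0, 0, 0, 0, 1],
    [0.02, 0, 0, 0, 0, 0, 1],
    [0.0095, 0, 0, 0, 0, 0, 1],
    [0, 0, 0, 0, 0, 0, 1],
    [0, 0, 0, 0, 0, 0, 1]
  ]
}}

```text
time_s: 2.9
eef_pos: [0.5931, -0.3128, 0.0378]
eef_rot: [-0.092, 0.702, -0.092, -0.701]
wrist_force: [0.4, 0.9, 0.4]
opening: 0.999
```

```bash
cat >> h.py <<'E'
def avgF(n=6):
    from bench import ctrl,camera
    F=[];T=[]
    for i in range(n):
        camera("top"); o=ctrl.get_obs(); F.append(o["wrist_force"]);T.append(o["torque"])
    F=np.array(F);print("F",F.mean(0).round(2),"sd",F.std(0).round(2),"T",np.mean(T,0).round(3),"pos",o["eef_pos"].round(4),"t",o["time_s"],"open",o["opening"]); return o
E
python3 - <<'E'
from h import *
o=avgF(8); print(o["joint_efforts"])
E
```

```text
F [ 0.1   0.09 -0.02] sd [0.33 0.45 0.41] T [ 0.015  0.    -0.002] pos [ 0.5926 -0.3123  0.0371] t 3.3 open 1.0024842992139043
[-4.05451865e-04 -5.94986665e+01 -2.96132290e+01 -1.08065781e-04
 -3.96870935e-03 -3.85529211e-05]
```

Run:
```python
from h import *
from bench import ctrl
o=ctrl.get_obs(); s,d=plan([.594,-.31,.036],o); print(o["eef_pos"],s.round(4),d.round(2))
```

```text
[ 0.59258287 -0.31232119  0.03708842] [ 0.0011 -0.0026 -0.0008] [-0.01 -0.02 -0.01]
```

>>> {"name": "drive_tool", "arguments": {
  "increments": [
    [0, -0.0026, -0.0008, 0, 0, 0, 1],
    [0, 0, 0, 0, 0, 0, -1],
    [0, 0, 0, 0, 0, 0, -1],
    [0, 0, 0, 0, 0, 0, -1],
    [0, 0, 0, 0, 0, 0, -1],
    [0, 0, 0, 0, 0, 0, -1],
    [0, 0, 0, 0, 0, 0, -1],
    [0, 0, 0, 0, 0, 0, -1]
  ]
}}

```text
time_s: 4.3
eef_pos: [0.5943, -0.31, 0.0372]
eef_rot: [-0.092, 0.701, -0.092, -0.701]
wrist_force: [0.9, 1.9, 5.2]
opening: 0.618
```

>>> {"name": "drive_tool", "arguments": {
  "increments": [
    [-0.005, 0, 0, 0, 0, 0, -1],
    [-0.015, 0, 0, 0, 0, 0, -1],
    [-0.025, 0, 0, 0, 0, 0, -1],
    [-0.025, 0, 0, 0, 0, 0, -1],
    [-0.02, 0, 0, 0, 0, 0, -1],
    [-0.01, 0, 0, 0, 0, 0, -1],
    [0, 0, 0, 0, 0, 0, -1],
    [0, 0, 0, 0, 0, 0, -1],
    [0, 0, 0, 0, 0, 0, -1]
  ]
}}

```text
time_s: 5.42
eef_pos: [0.5933, -0.3095, 0.1355]
eef_rot: [0.092, -0.7, 0.092, 0.702]
wrist_force: [-0.5, -0.7, -3.9]
opening: 0.619
```

Run:
```python
from h import *
o=avgF(12); print(o["joint_efforts"],o["q"])
from bench import camera
c=camera("side"); cv2.imwrite("pics/s3.png",cv2.resize(c["img"][60:220,260:460,::-1],None,fx=4,fy=4)[:600])
```

```text
F [ 0.13 -0.04 -3.58] sd [0.37 0.47 0.46] T [-0.001 -0.016 -0.009] pos [ 0.5939 -0.31    0.1368] t 6.025 open 0.6191078275189352
[ 4.24243835e-04 -5.96298766e+01 -3.46629453e+01 -2.00862945e-03
  4.40237636e-03 -2.36150078e-05] [-6.57803659e-01  4.86952387e-01  1.43205478e+00  4.74691646e-06
  1.22247863e+00  1.17421262e+00]
```

View pics/s3.png

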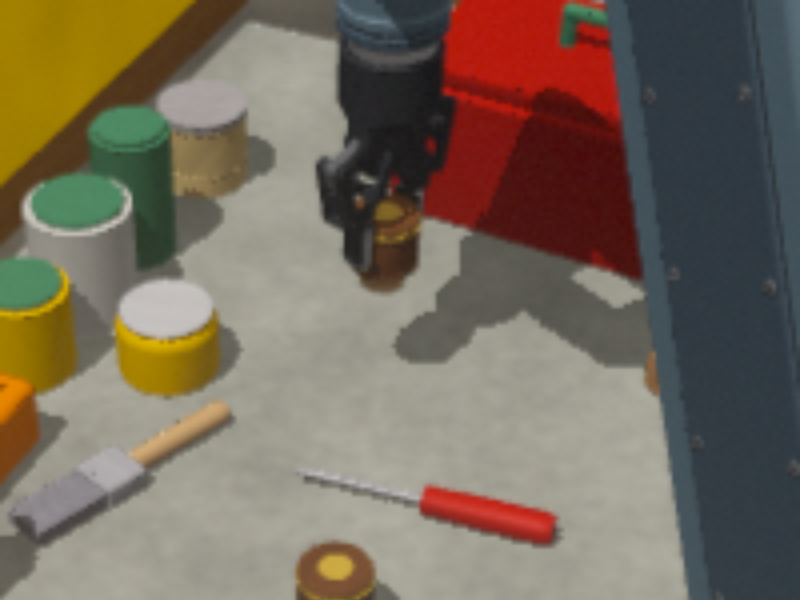

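Foot 2 is lifted and upright in the jaws. It weighs 3.58 N (0.365 kg), which makes it **cored**, so it goes to the blue nest.

Run:
```python
from h import *
from bench import ctrl
o=ctrl.get_obs(); s,d=plan([.541,.178,.117],o); print(o["eef_pos"],s.round(4),d.round(2))
```

```text
[ 0.5939454  -0.30998298  0.13684764] [ 0.0198 -0.4578  0.1771] [-0.01 -0.01 -0.  ]
```

>>> {"name": "drive_tool", "arguments": {
  "increments": [
    [0, -0.025, 0.01, 0, 0, 0, -1],
    [0, -0.05, 0.0195, 0, 0, 0, -1],
    [0, -0.055, 0.021, 0, 0, 0, -1],
    [0, -0.055, 0.021, 0, 0, 0, -1],
    [0, -0.055, 0.021, 0, 0, 0, -1],
    [0, -0.055, 0.021, 0, 0, 0, -1],
    [0, -0.055, 0.021, 0, 0, 0, -1],
    [0, -0.05, 0.0195, 0, 0, 0, -1],
    [0, -0.038, 0.015, 0, 0, 0, -1],
    [0, -0.0198, 0.0081, 0, 0, 0, -1]
  ]
}}

```text
time_s: 7.32
eef_pos: [0.5405, 0.1804, 0.1371]
eef_rot: [-0.091, 0.701, -0.091, -0.701]
wrist_force: [1.4, -0.8, -3.7]
opening: 0.622
```

>>> {"name": "drive_tool", "arguments": {
  "increments": [
    [0.01, 0, 0, 0, 0, 0, -1],
    [0.01, 0, 0, 0, 0, 0, -1],
    [0.01, 0, 0, 0, 0, 0, -1],
    [0, 0, 0, 0, 0, 0, -1],
    [0, 0, 0, 0, 0, 0, -1]
  ]
}}

```text
time_s: 7.95
eef_pos: [0.5413, 0.1775, 0.1068]
eef_rot: [-0.092, 0.701, -0.092, -0.701]
wrist_force: [0.7, 0.5, -3.2]
opening: 0.619
```

Run:
```python
from h import *
from bench import camera
o=avgF(4);s,d=plan([.541,.178,.08],o); print(s.round(4),d.round(2))
c=camera("side"); np.savez("pics/side4.npz",**c); cv2.imwrite("pics/s4.png",cv2.resize(c["img"][190:320,230:390,::-1],None,fx=4.5,fy=4.5,interpolation=cv2.INTER_CUBIC))
c=camera("top"); np.savez("pics/top4.npz",**c); cv2.imwrite("pics/t4.png",cv2.resize(c["img"][145:265,210:330,::-1],None,fx=5,fy=5,interpolation=cv2.INTER_CUBIC))
```

```text
F [-0.09 -0.23 -3.82] sd [0.7  0.76 0.37] T [ 0.018 -0.001  0.021] pos [0.5414 0.178  0.1073] t 8.15 open 0.6221305657684457
[0.0273 0.0001 0.0004] [-0.02 -0.05  0.02]
```

View pics/s4.png

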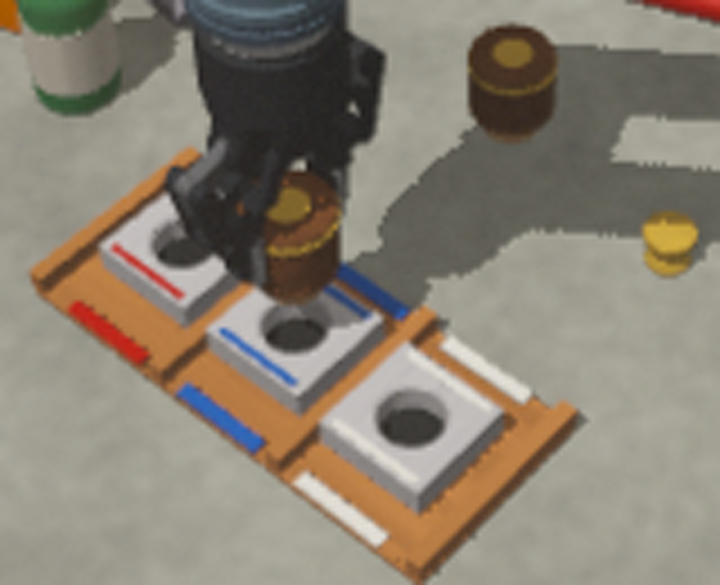

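View pics/t4.png

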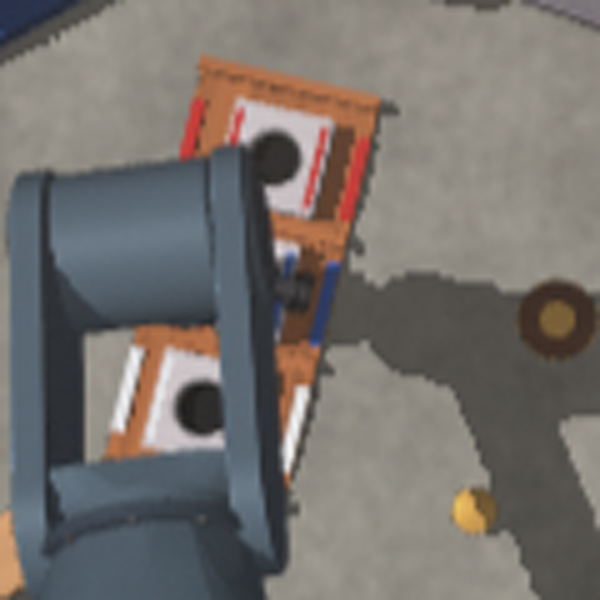

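Run:
```python
from h import *
c=dict(np.load("pics/side4.npz")); im=c["img"]
hsv=cv2.cvtColor(im,cv2.COLOR_RGB2HSV)[225:246,283:306]
m=((hsv[...,0]<32)&(hsv[...,0]>14)&(hsv[...,2]>90)&(hsv[...,1]>120)).astype(np.uint8)
k,l,st,ce=cv2.connectedComponentsWithStats(m); print(st,ce+[283,225])
i=1+np.argmax(st[1:,4]); u,v=ce[i]+[283,225]
for z in(.13,.132,.134): print(ray(c,u,v,z).round(4))
c0=dict(np.load("pics/side0.npz"))
cv2.imwrite("pics/hb.png",cv2.resize(c0["img"][240:325,262:362,::-1],None,fx=8,fy=7,interpolation=cv2.INTER_LANCZOS4)[:600])
for p in((.5405,.178),(.5418,.1768),(.539,.181)):
    pass
# overlay circles
big=cv2.resize(c0["img"][225:300,250:350,::-1],None,fx=8,fy=8,interpolation=cv2.INTER_LANCZOS4)
for p,col in(((.541,.178),(0,0,255)),((.4555,.205),(0,0,255)),((.627,.153),(0,0,255))):
    t=np.linspace(0,2*np.pi,80)
    for rad in(.01925,.02125):
        q=np.array([(proj(c0,[p[0]+rad*np.cos(a),p[1]+rad*np.sin(a),.032])-[250,225]+.5)*8 for a in t])
        cv2.polylines(big,[np.round(q).astype(int)],True,col if rad<.02 else (0,200,0),1)
cv2.imwrite("pics/ov.png",big)
```

```text
[[  0   0  23  21 393]
 [  7   6   9   9  56]
 [  6  12  17   9  34]] [[293.57760814 234.26717557]
 [294.21428571 235.375     ]
 [298.52941176 242.85294118]]
[0.5384 0.176  0.13  ]
[0.5374 0.1775 0.132 ]
[0.5365 0.1789 0.134 ]
```

View pics/ov.png

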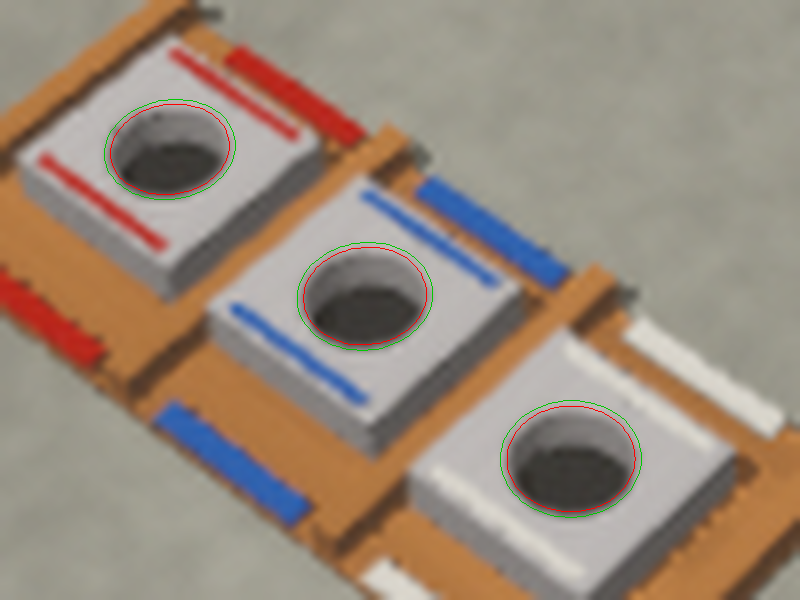

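```bash
cat >> h.py <<'E'
def overlay(c,base,x0,y0,x1,y1,s,fn,hole=None):
    """draw foot wireframe with stub-end at base, and hole circle"""
    big=cv2.resize(c["img"][y0:y1,x0:x1,::-1],None,fx=s,fy=s,interpolation=cv2.INTER_LANCZOS4)
    t=np.linspace(0,2*np.pi,80)
    def circ(cx,cy,z,rad,col):
        q=np.array([(proj(c,[cx+rad*np.cos(a),cy+rad*np.sin(a),z])-[x0,y0]+.5)*s for a in t]); cv2.polylines(big,[np.round(q).astype(int)],True,col,1)
    if base is not None:
        for z,r in((0,.018),(.018,.018),(.018,.027),(.062,.027),(.062,.0118)): circ(base[0],base[1],base[2]+z,r,(0,255,0))
    if hole is not None: circ(hole[0],hole[1],.032,.01925,(255,0,255))
    cv2.imwrite(fn,big)
E
python3 - <<'E'
from h import *
c=dict(np.load("pics/side4.npz"))
overlay(c,[.5412,.178,.0703],265,215,335,285,8,"pics/ov4.png",[.541,.178])
E
```

```text
(no output)
```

View pics/ov4.png

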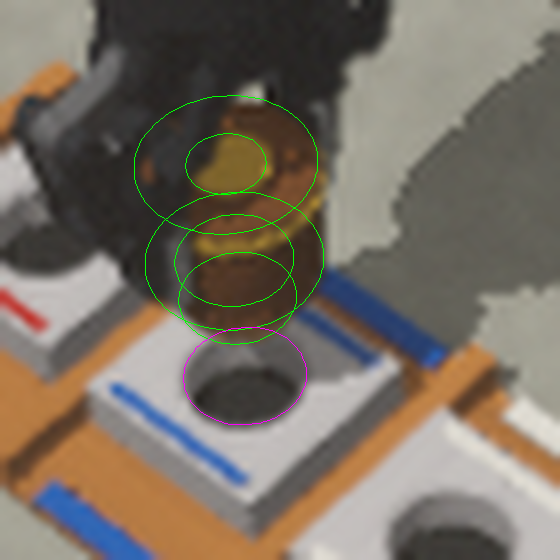

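Run:
```python
from h import *
from bench import ctrl
o=ctrl.get_obs();s,d=plan([.5423,.1786,.073],o); print(o["eef_pos"],s.round(4),d.round(2))
```

```text
[0.54122748 0.17803342 0.10712983] [ 0.0341 -0.0008 -0.0009] [-0.01 -0.03  0.01]
```

>>> {"name": "drive_tool", "arguments": {
  "increments": [
    [0.01, -0.0008, -0.0009, 0, 0, 0, -1],
    [0.012, 0, 0, 0, 0, 0, -1],
    [0.01, 0, 0, 0, 0, 0, -1],
    [0.003, 0, 0, 0, 0, 0, -1],
    [0, 0, 0, 0, 0, 0, -1]
  ]
}}

```text
time_s: 8.88
eef_pos: [0.5419, 0.1785, 0.0714]
eef_rot: [0.092, -0.701, 0.092, 0.701]
wrist_force: [0.7, -0.0, -4.1]
opening: 0.619
```

>>> {"name": "drive_tool", "arguments": {
  "increments": [
    [0.001, 0, 0, 0, 0, 0, -1],
    [0.001, 0, 0, 0, 0, 0, -1],
    [0.001, 0, 0, 0, 0, 0, -1],
    [0.001, 0, 0, 0, 0, 0, -1],
    [0.001, 0, 0, 0, 0, 0, -1],
    [0, 0, 0, 0, 0, 0, -1]
  ]
}}

```text
time_s: 9.62
eef_pos: [0.542, 0.1786, 0.0667]
eef_rot: [0.092, -0.701, 0.092, 0.701]
wrist_force: [-0.2, 0.2, -3.4]
opening: 0.621
```

Run:
```python
from h import *
o=avgF(6)
from bench import camera
c=camera("side");np.savez("pics/side5.npz",**c)
overlay(c,None,265,215,335,290,8,"pics/ov5.png")
```

```text
F [-0.01 -0.01 -3.54] sd [0.29 0.48 0.19] T [-0.009 -0.018 -0.007] pos [0.5421 0.1786 0.0668] t 9.925 open 0.6235898587353
```

View pics/ov5.png

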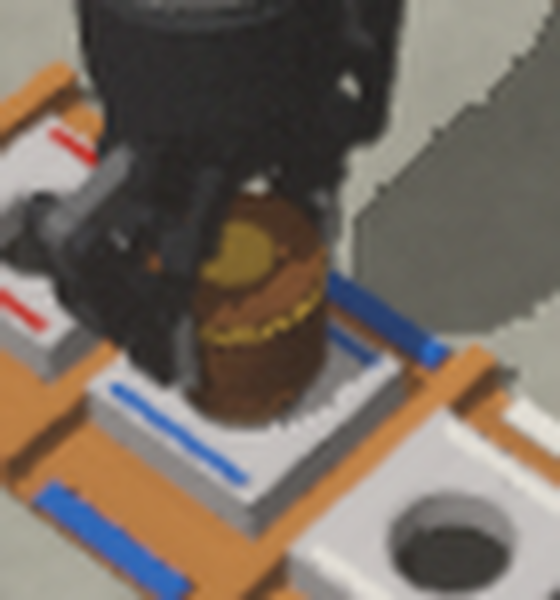

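>>> {"name": "drive_tool", "arguments": {
  "increments": [
    [0.001, 0, 0, 0, 0, 0, -1],
    [0.001, 0, 0, 0, 0, 0, -1],
    [0.001, 0, 0, 0, 0, 0, -1],
    [0, 0, 0, 0, 0, 0, -1]
  ]
}}

```text
time_s: 10.48
eef_pos: [0.542, 0.1785, 0.0637]
eef_rot: [0.092, -0.701, 0.092, 0.701]
wrist_force: [-0.7, -0.3, -2.9]
opening: 0.622
```

Run:
```python
from h import *
o=avgF(4)
```

```text
F [ 0.17 -0.09 -3.59] sd [0.42 0.39 0.57] T [ 0.019  0.021 -0.007] pos [0.5421 0.1786 0.0638] t 10.675 open 0.6175087770604711
```

>>> {"name": "drive_tool", "arguments": {
  "increments": [
    [0.0015, 0, 0, 0, 0, 0, -1],
    [0.0015, 0, 0, 0, 0, 0, -1],
    [0.0015, 0, 0, 0, 0, 0, -1],
    [0.0015, 0, 0, 0, 0, 0, -1],
    [0, 0, 0, 0, 0, 0, -1]
  ]
}}

```text
time_s: 11.3
eef_pos: [0.542, 0.1785, 0.0576]
eef_rot: [0.092, -0.701, 0.092, 0.701]
wrist_force: [-0.4, 0.1, -3.9]
opening: 0.622
```

>>> {"name": "drive_tool", "arguments": {
  "increments": [
    [0.0015, 0, 0, 0, 0, 0, -1],
    [0.0015, 0, 0, 0, 0, 0, -1],
    [0.0015, 0, 0, 0, 0, 0, -1],
    [0, 0, 0, 0, 0, 0, -1]
  ]
}}

```text
time_s: 11.8
eef_pos: [0.5419, 0.1786, 0.0531]
eef_rot: [0.092, -0.701, 0.092, 0.701]
wrist_force: [0.8, -0.4, -3.3]
opening: 0.62
```

Run:
```python
from h import *
o=avgF(4)
```

```text
F [-0.03  0.35 -3.14] sd [0.32 0.45 0.43] T [-0.006  0.012  0.006] pos [0.5421 0.1786 0.0533] t 12.0 open 0.620854255327349
```

>>> {"name": "drive_tool", "arguments": {
  "increments": [
    [0.001, 0, 0, 0, 0, 0, -1],
    [0.001, 0, 0, 0, 0, 0, -1],
    [0.001, 0, 0, 0, 0, 0, -1],
    [0.001, 0, 0, 0, 0, 0, -1],
    [0, 0, 0, 0, 0, 0, -1]
  ]
}}

```text
time_s: 12.62
eef_pos: [0.5422, 0.1786, 0.0495]
eef_rot: [-0.092, 0.701, -0.092, -0.701]
wrist_force: [-2.0, -0.3, -0.2]
opening: 0.623
```

Run:
```python
from h import *
o=avgF(4)
```

```text
F [-1.22 -0.85 -0.4 ] sd [0.43 0.61 0.33] T [-0.101  0.215  0.016] pos [0.5421 0.1786 0.0494] t 12.825 open 0.6233134685935028
```

>>> {"name": "drive_tool", "arguments": {
  "increments": [
    [0, 0, 0, 0, 0, 0, -0.2],
    [0, 0, 0, 0, 0, 0, 0.3],
    [0, 0, 0, 0, 0, 0, 1],
    [0, 0, 0, 0, 0, 0, 1],
    [0, 0, 0, 0, 0, 0, 1],
    [0, 0, 0, 0, 0, 0, 1]
  ]
}}

```text
time_s: 13.58
eef_pos: [0.5421, 0.1786, 0.0493]
eef_rot: [-0.092, 0.701, -0.092, -0.701]
wrist_force: [0.1, -0.3, 0.2]
opening: 0.998
```

>>> {"name": "drive_tool", "arguments": {
  "increments": [
    [-0.01, 0, 0, 0, 0, 0, 1],
    [-0.02, 0, 0, 0, 0, 0, 1],
    [-0.03, 0, 0, 0, 0, 0, 1],
    [-0.025, 0, 0, 0, 0, 0, 1],
    [-0.015, 0, 0, 0, 0, 0, 1]
  ]
}}

```text
time_s: 14.2
eef_pos: [0.5429, 0.1787, 0.1515]
eef_rot: [-0.092, 0.702, -0.092, -0.7]
wrist_force: [-0.7, 0.4, 0.2]
opening: 0.999
```

Run:
```python
from h import *
from bench import camera
o=avgF(3);s,d=plan([.5093,-.0418,.15],o); print(s.round(4),d.round(2))
c=camera("side");np.savez("pics/side6.npz",**c)
overlay(c,[.5415,.178,.012],240,190,360,310,5,"pics/ov6.png")
```

```text
F [ 0.67 -0.1   0.88] sd [0.9  0.34 1.15] T [-0.011 -0.025  0.001] pos [0.5426 0.1786 0.15  ] t 14.35 open 0.9998952495354226
[-1.000e-04  2.215e-01 -2.480e-02] [-0.01 -0.09  0.03]
```

View pics/ov6.png

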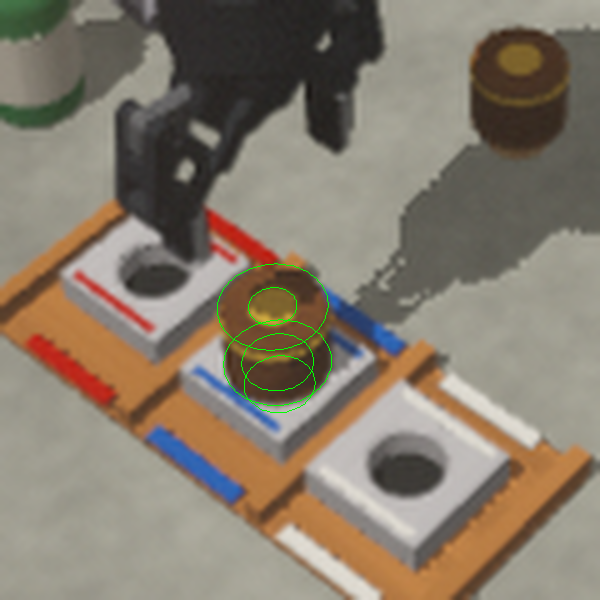

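The blue foot is home and upright, and it matches the predicted wireframe. Next is foot 1.

>>> {"name": "drive_tool", "arguments": {
  "increments": [
    [0, 0.02, -0.002, 0, 0, 0, 1],
    [0, 0.04, -0.004, 0, 0, 0, 1],
    [0, 0.05, -0.006, 0, 0, 0, 1],
    [0, 0.05, -0.006, 0, 0, 0, 1],
    [0, 0.04, -0.004, 0, 0, 0, 1],
    [0, 0.0215, -0.0028, 0, 0, 0, 1],
    [0, 0, 0, 0, 0, 0, 1],
    [0, 0, 0, 0, 0, 0, 1]
  ]
}}

```text
time_s: 15.4
eef_pos: [0.5083, -0.0417, 0.1487]
eef_rot: [0.092, -0.701, 0.092, 0.702]
wrist_force: [0.1, -1.2, -0.1]
opening: 1.004
```

Run:
```python
from h import *
from bench import camera
o=avgF(3);s,d=plan([.5093,-.0418,.037],o); print(s.round(4),d.round(2))
```

```text
F [0.69 0.15 0.17] sd [0.43 0.5  0.14] T [ 0.009 -0.017  0.018] pos [ 0.5087 -0.041   0.149 ] t 15.55 open 0.999463002907394
[ 0.112   0.0006 -0.0008] [0.06 0.03 0.01]
```

>>> {"name": "drive_tool", "arguments": {
  "increments": [
    [0.015, 0.0006, -0.0008, 0, 0, 0, 1],
    [0.025, 0, 0, 0, 0, 0, 1],
    [0.03, 0, 0, 0, 0, 0, 1],
    [0.025, 0, 0, 0, 0, 0, 1],
    [0.012, 0, 0, 0, 0, 0, 1],
    [0.005, 0, 0, 0, 0, 0, 1],
    [0, 0, 0, 0, 0, 0, 1],
    [0, 0, 0, 0, 0, 0, 1]
  ]
}}

```text
time_s: 16.55
eef_pos: [0.5103, -0.0428, 0.0382]
eef_rot: [-0.092, 0.702, -0.092, -0.7]
wrist_force: [-0.4, -0.3, -0.3]
opening: 1.001
```

Run:
```python
from h import *
o=avgF(8);s,d=plan([.5093,-.0418,.037],o); print(s.round(4),d.round(2))
```

```text
F [ 0.1  -0.06  0.12] sd [0.28 0.62 0.33] T [-0.026 -0.    -0.009] pos [ 0.5096 -0.0426  0.0375] t 16.95 open 1.003181976189417
[ 0.0005 -0.0007  0.0005] [-0.01 -0.02  0.  ]
```

>>> {"name": "drive_tool", "arguments": {
  "increments": [
    [0, -0.0007, 0, 0, 0, 0, 0],
    [0, 0, 0, 0, 0, 0, -1],
    [0, 0, 0, 0, 0, 0, -1],
    [0, 0, 0, 0, 0, 0, -1],
    [0, 0, 0, 0, 0, 0, -1],
    [0, 0, 0, 0, 0, 0, -1],
    [0, 0, 0, 0, 0, 0, -1]
  ]
}}

```text
time_s: 17.82
eef_pos: [0.5099, -0.0416, 0.0376]
eef_rot: [-0.092, 0.701, -0.092, -0.701]
wrist_force: [-0.3, 3.5, 5.2]
opening: 0.607
```

>>> {"name": "drive_tool", "arguments": {
  "increments": [
    [-0.005, 0, 0, 0, 0, 0, -1],
    [-0.015, 0, 0, 0, 0, 0, -1],
    [-0.025, 0, 0, 0, 0, 0, -1],
    [-0.025, 0, 0, 0, 0, 0, -1],
    [-0.02, 0, 0, 0, 0, 0, -1],
    [-0.015, 0, 0, 0, 0, 0, -1],
    [-0.005, 0, 0, 0, 0, 0, -1],
    [0, 0, 0, 0, 0, 0, -1],
    [0, 0, 0, 0, 0, 0, -1]
  ]
}}

```text
time_s: 18.95
eef_pos: [0.509, -0.0418, 0.1464]
eef_rot: [0.092, -0.7, 0.092, 0.702]
wrist_force: [0.3, -0.1, -6.6]
opening: 0.612
```

Run:
```python
from h import *
o=avgF(12)
for p in((.4563,.2055),(.6282,.1535)):
    s,d=plan([*p,.147],o); print(s.round(4),d.round(2))
```

```text
F [-0.17 -0.26 -5.77] sd [0.55 0.61 0.56] T [ 0.001  0.01  -0.002] pos [ 0.5097 -0.0419  0.1473] t 19.55 open 0.609143475055764
[ 0.0003 -0.2253  0.1155] [-0.01 -0.01 -0.  ]
[ 0.0003 -0.2194 -0.064 ] [-0.01 -0.01 -0.  ]
```

Foot 1 weighs 5.77 N (0.588 kg), so it is **solid** and goes to the red nest.

>>> {"name": "drive_tool", "arguments": {
  "increments": [
    [0, -0.02, -0.006, 0, 0, 0, -1],
    [0, -0.04, -0.011, 0, 0, 0, -1],
    [0, -0.05, -0.015, 0, 0, 0, -1],
    [0, -0.05, -0.015, 0, 0, 0, -1],
    [0, -0.04, -0.011, 0, 0, 0, -1],
    [0.01, -0.0194, -0.006, 0, 0, 0, -1],
    [0.015, 0, 0, 0, 0, 0, -1],
    [0.015, 0, 0, 0, 0, 0, -1],
    [0, 0, 0, 0, 0, 0, -1],
    [0, 0, 0, 0, 0, 0, -1]
  ]
}}

```text
time_s: 20.8
eef_pos: [0.6283, 0.1528, 0.1075]
eef_rot: [-0.092, 0.701, -0.092, -0.701]
wrist_force: [0.0, -0.9, -6.1]
opening: 0.61
```

Run:
```python
from h import *
from bench import camera
o=avgF(4);s,d=plan([.6281,.1536,.073],o); print(s.round(4),d.round(2))
c=camera("side");np.savez("pics/side7.npz",**c)
p=o["eef_pos"]
overlay(c,[p[0],p[1],p[2]-.0372],240,195,315,270,8,"pics/ov7.png",[.627,.153])
```

```text
F [ 0.23  0.1  -5.52] sd [0.15 0.36 0.36] T [-0.011  0.007 -0.011] pos [0.6287 0.1533 0.1082] t 21.0 open 0.603473700481592
[ 0.0352 -0.0002  0.0007] [-0.03 -0.08  0.03]
```

View pics/ov7.png

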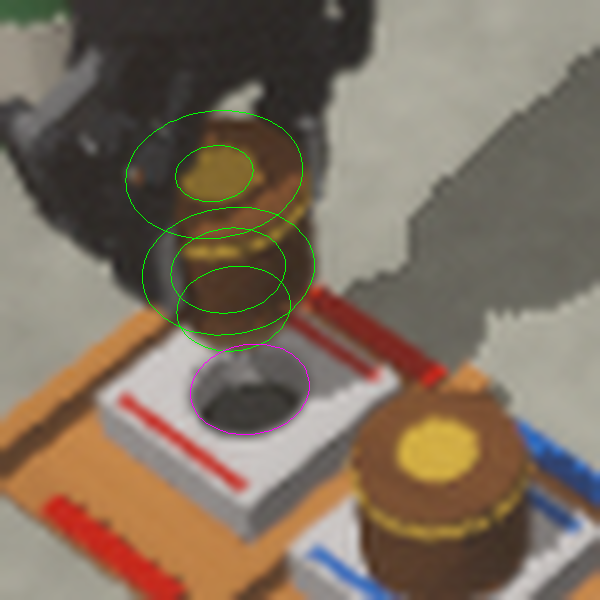

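>>> {"name": "drive_tool", "arguments": {
  "increments": [
    [0.01, -0.0002, 0.0007, 0, 0, 0, -1],
    [0.013, 0, 0, 0, 0, 0, -1],
    [0.01, 0, 0, 0, 0, 0, -1],
    [0.002, 0, 0, 0, 0, 0, -1],
    [0, 0, 0, 0, 0, 0, -1]
  ]
}}

```text
time_s: 21.68
eef_pos: [0.6275, 0.1539, 0.072]
eef_rot: [0.092, -0.701, 0.092, 0.701]
wrist_force: [0.8, -0.1, -6.7]
opening: 0.604
```

>>> {"name": "drive_tool", "arguments": {
  "increments": [
    [0.001, 0, 0, 0, 0, 0, -1],
    [0.001, 0, 0, 0, 0, 0, -1],
    [0.001, 0, 0, 0, 0, 0, -1],
    [0.001, 0, 0, 0, 0, 0, -1],
    [0.001, 0, 0, 0, 0, 0, -1],
    [0, 0, 0, 0, 0, 0, -1]
  ]
}}

```text
time_s: 22.42
eef_pos: [0.6276, 0.1538, 0.0673]
eef_rot: [-0.092, 0.701, -0.092, -0.701]
wrist_force: [0.9, 0.5, -5.6]
opening: 0.609
```

Run:
```python
from h import *
o=avgF(6)
```

```text
F [ 0.2  -0.76 -5.71] sd [0.52 0.47 0.53] T [-0.101 -0.119 -0.008] pos [0.6276 0.1538 0.0674] t 22.725 open 0.6129326528665486
```

>>> {"name": "drive_tool", "arguments": {
  "increments": [
    [0.001, 0, 0, 0, 0, 0, -1],
    [0.001, 0, 0, 0, 0, 0, -1],
    [0, 0, 0, 0, 0, 0, -1]
  ]
}}

```text
time_s: 23.1
eef_pos: [0.6276, 0.1538, 0.0653]
eef_rot: [-0.092, 0.701, -0.092, -0.701]
wrist_force: [1.3, -1.2, -4.6]
opening: 0.61
```

Run:
```python
from h import *
o=avgF(6)
```

```text
F [ 1.31 -0.69 -5.68] sd [0.58 0.61 0.5 ] T [-0.14  -0.187 -0.002] pos [0.6276 0.1539 0.0653] t 23.4 open 0.6102612351673008
```

>>> {"name": "drive_tool", "arguments": {
  "increments": [
    [0, 0.0002, -0.0006, 0, 0, 0, -1],
    [0.001, 0, 0, 0, 0, 0, -1],
    [0.001, 0, 0, 0, 0, 0, -1],
    [0.001, 0, 0, 0, 0, 0, -1],
    [0, 0, 0, 0, 0, 0, -1]
  ]
}}

```text
time_s: 24.02
eef_pos: [0.6279, 0.1536, 0.0621]
eef_rot: [0.092, -0.701, 0.092, 0.701]
wrist_force: [-0.1, 0.2, -5.2]
opening: 0.609
```

Run:
```python
from h import *
o=avgF(6)
```

```text
F [-0.01  0.23 -5.77] sd [0.57 0.46 0.4 ] T [-0.01   0.005 -0.003] pos [0.6281 0.1535 0.0624] t 24.325 open 0.6083040610146255
```

The side force is gone and the stub is in the hole, so I'll keep lowering.

>>> {"name": "drive_tool", "arguments": {
  "increments": [
    [0.0015, 0, 0, 0, 0, 0, -1],
    [0.0015, 0, 0, 0, 0, 0, -1],
    [0.0015, 0, 0, 0, 0, 0, -1],
    [0.0015, 0, 0, 0, 0, 0, -1],
    [0, 0, 0, 0, 0, 0, -1]
  ]
}}

```text
time_s: 24.95
eef_pos: [0.6279, 0.1535, 0.0561]
eef_rot: [0.092, -0.701, 0.092, 0.701]
wrist_force: [0.6, -0.9, -5.9]
opening: 0.606
```

Run:
```python
from h import *
o=avgF(4)
```

```text
F [ 0.35  0.04 -5.85] sd [0.38 0.32 0.66] T [ 0.006  0.014 -0.009] pos [0.6281 0.1535 0.0564] t 25.15 open 0.6073877594629998
```

>>> {"name": "drive_tool", "arguments": {
  "increments": [
    [0.0015, 0, 0, 0, 0, 0, -1],
    [0.0015, 0, 0, 0, 0, 0, -1],
    [0.001, 0, 0, 0, 0, 0, -1],
    [0.001, 0, 0, 0, 0, 0, -1],
    [0.001, 0, 0, 0, 0, 0, -1],
    [0.001, 0, 0, 0, 0, 0, -1],
    [0, 0, 0, 0, 0, 0, -1]
  ]
}}

```text
time_s: 26.02
eef_pos: [0.6281, 0.1535, 0.0496]
eef_rot: [-0.092, 0.701, -0.092, -0.701]
wrist_force: [-1.3, 0.0, -2.2]
opening: 0.61
```

Run:
```python
from h import *
o=avgF(5)
```

```text
F [-1.84 -0.76 -1.33] sd [0.33 0.32 0.32] T [-0.195  0.377 -0.008] pos [0.6281 0.1535 0.0495] t 26.275 open 0.6128787519616525
```

>>> {"name": "drive_tool", "arguments": {
  "increments": [
    [0.0007, 0, 0, 0, 0, 0, -1],
    [0, 0, 0, 0, 0, 0, -1],
    [0, 0, 0, 0, 0, 0, -0.2],
    [0, 0, 0, 0, 0, 0, 0.3],
    [0, 0, 0, 0, 0, 0, 1],
    [0, 0, 0, 0, 0, 0, 1],
    [0, 0, 0, 0, 0, 0, 1],
    [0, 0, 0, 0, 0, 0, 1]
  ]
}}

```text
time_s: 27.28
eef_pos: [0.6281, 0.1535, 0.0486]
eef_rot: [-0.092, 0.701, -0.092, -0.701]
wrist_force: [0.3, 0.4, -0.2]
opening: 0.998
```

>>> {"name": "drive_tool", "arguments": {
  "increments": [
    [-0.01, 0, 0, 0, 0, 0, 1],
    [-0.02, 0, 0, 0, 0, 0, 1],
    [-0.03, 0, 0, 0, 0, 0, 1],
    [-0.04, 0, 0, 0, 0, 0, 1],
    [-0.03, 0, 0, 0, 0, 0, 1],
    [0, 0.04, 0, 0, 0, 0, 1],
    [0, 0.05, 0, 0, 0, 0, 1],
    [0, 0.05, 0, 0, 0, 0, 1],
    [0, 0.04, 0, 0, 0, 0, 1],
    [0, 0, 0, 0, 0, 0, 1]
  ]
}}

```text
time_s: 28.52
eef_pos: [0.5817, -0.0231, 0.1805]
eef_rot: [-0.093, 0.702, -0.094, -0.7]
wrist_force: [0.9, -0.3, 0.7]
opening: 0.999
```

Run:
```python
from h import *
from bench import camera,ctrl
c=camera("side");np.savez("pics/side8.npz",**c)
overlay(c,[.6275,.153,.011],240,190,360,310,5,"pics/ov8.png")
cv2.imwrite("pics/s8.png",c["img"][:,:,::-1])
t=camera("top");cv2.imwrite("pics/t8.png",t["img"][:,:,::-1])
print(ctrl.get_obs()["eef_pos"])
for n,c in(("side",c),("top",t)):
    D=c["depth"];H,W=D.shape;U,V=np.meshgrid(np.arange(W),np.arange(H))
    P=np.stack([(U-c["cx"])/c["fx"]*D,(V-c["cy"])/c["fy"]*D,D],-1)@c["world_from_camera"][:3,:3].T+c["world_from_camera"][:3,3]
    for nm,(x,y) in(("blue",(.5415,.178)),("red",(.6277,.153))):
        m=(np.hypot(P[...,0]-x,P[...,1]-y)<.018)&(P[...,2]>.055)&(P[...,2]<.1)
        print(n,nm,m.sum(),np.median(P[...,2][m]).round(4))
```

```text
[ 0.5820821  -0.02057836  0.18009715]
side blue 133 0.0741
side red 118 0.0725
top blue 88 0.0734
top red 86 0.0725
```

View pics/ov8.png

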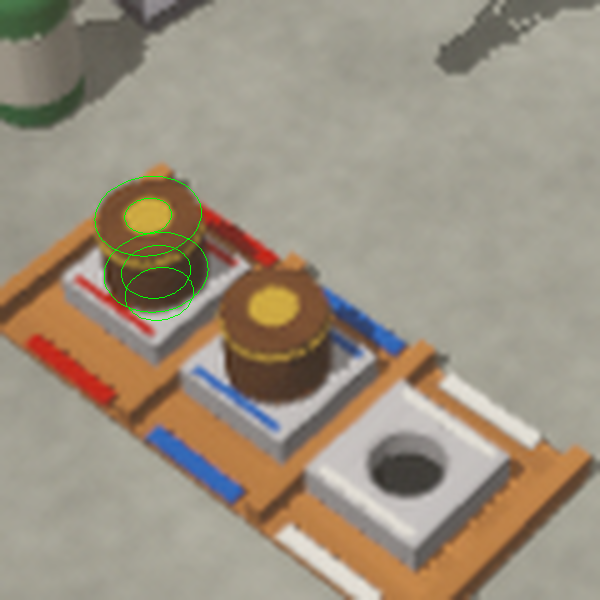

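View pics/t8.png

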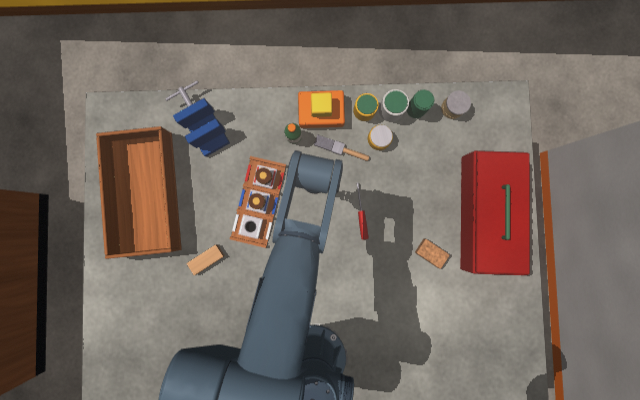

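Both foot tops sit at the home heights: blue measures 0.0734–0.0741 m (expected 0.0741) and red 0.0725 m (expected 0.0731). Both stand upright and the gripper is clear, so I'm handing in.

>>> {"name": "drive_tool", "arguments": {
  "increments": [
    [0, 0, 0, 0, 0, 0, 1],
    [0, 0, 0, 0, 0, 0, 1]
  ]
}}

```text
time_s: 28.88
eef_pos: [0.5818, -0.0193, 0.1788]
eef_rot: [-0.092, 0.701, -0.091, -0.701]
wrist_force: [0.4, 0.6, 0.5]
opening: 0.997
```

```bash
python3 -c "
from bench import hand_in;print(hand_in())"
```

```text
the job is handed in; nothing more can be done
None
```

I seated both feet in the nests for their weights and handed the job in at about 29 s of the 67 s allowed.

| Foot (standing at) | Measured weight | Class | Nest | Top height, measured / expected when home |
|---|---|---|---|---|
| Right-hand (0.594, -0.310) | 3.58 N (0.365 kg) | cored | blue | 73.4–74.1 / 74.1 mm |
| Left-hand (0.510, -0.042) | 5.77 N (0.588 kg) | solid | red | 72.5 / 73.1 mm |

- **Seating:** The cored foot went in without touching the sides. The solid foot brushed the hole's edge with about 1.5 N of side force, and moving it 0.6 mm cleared that. The wrist never read more than 7 N, and each foot was let go with most of its weight already on the nest.
- **Last checks:** Both feet stand upright in the last side picture, and the gripper was open and well clear. The other things I could see had not moved. The drawer knob was hidden behind the arm in the last top picture, so I did not re-check it, but the arm never came down near it.
- **Disagreement:** The two cameras differed by about 3 mm on where the holes were. I used the side camera's view of each foot above its hole, and the feel on the way down, to settle it.

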